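# Put the coloured lids back on their pots

### The job

Two lids have been left lying on the teak shelf, one mint green and one coral red. Put each lid on the open pot of its own colour so that it sits flat and closes the pot, setting it down rather than dropping it from a height, and leave both pots standing upright on the shelf.

Things in the scene. Friction and masses are not known exactly. Their poses are not given: they have to be found in the camera images.
- lid_mint_grip (a point): Mint-green round lid lying flat, grip up: plate 76 mm across, 4 thick; on it an upright round grip 22 across, 40 tall; below it a plug 36 across, 10 deep, on which it stands. 100 g. Point: on the grip's axis, 38 mm above the plug's underside, 24 above the plate's top, 16 below the grip's top; z up; yaw is of no matter. Seated, the plug hangs in the mouth (10 mm play), the plate lies on the rim, the point 28 mm above it.
- lid_coral_grip (a point): Coral-red round lid lying flat, grip up: plate 76 mm across, 4 thick; on it an upright round grip 22 across, 40 tall; below it a plug 36 across, 10 deep, on which it stands. 100 g. Point: on the grip's axis, 38 mm above the plug's underside, 24 above the plate's top, 16 below the grip's top; z up; yaw is of no matter. Seated, the plug hangs in the mouth (10 mm play), the plate lies on the rim, the point 28 mm above it.
- pot_mint_rim (a point): Mint-green open round pot standing on the shelf: outer diameter 68 mm, height 70 mm, wall 6 mm, mouth 56 mm, loose, about 350 g. This point is the centre of its mouth, level with the rim, 70 mm above the shelf (the shelf's top is 30 mm above the work surface); z up.
- pot_coral_rim (a point): Coral-red open round pot standing on the shelf: outer diameter 68 mm, height 70 mm, wall 6 mm, mouth 56 mm, loose, about 350 g. This point is the centre of its mouth, level with the rim, 70 mm above the shelf (the shelf's top is 30 mm above the work surface); z up.
Things that resemble listed ones, but are neither listed nor needed, are in the scene too. Leave any yellow look-alike of the part that bears lid_coral_grip alone. Leave any blue or yellow look-alike of the part that bears lid_mint_grip alone.

How it is judged:
At the end, for the whole second after the job is handed in: Each lid is at rest on the pot of its own colour: its axis within 15 mm of the pot's, its grip point 22 to 34 mm above the rim, tilted less than 10 degrees; both pots at rest, upright within 10 degrees, on the shelf (rim within 10 mm of 100 mm above the work surface); the lids released (horizontal distance between lid_mint_grip and pot_mint_rim below 0.015 m and z of lid_mint_grip in the frame of pot_mint_rim between 0.022 and 0.034 m and angle between each of lid_mint_grip, pot_mint_rim, lid_coral_grip, pot_coral_rim's own z axis and vertical below 0.17 rad and height (world z) of pot_mint_rim between 0.09 and 0.11 m and horizontal distance between lid_coral_grip and pot_coral_rim below 0.015 m and z of lid_coral_grip in the frame of pot_coral_rim between 0.022 and 0.034 m and height (world z) of pot_coral_rim between 0.09 and 0.11 m and linear speed of each of lid_mint, lid_coral, pot_mint, pot_coral below 0.02 m/s); the robot touches nothing.
It fails at once if the mint lid is let go in the air more than about 40 mm above its place on a pot (contact force between the fingers and lid_mint below 0.1 N and height (world z) of lid_mint_grip above 0.17 m).
It fails at once if the coral lid is let go in the air more than about 40 mm above its place on a pot (contact force between the fingers and lid_coral below 0.1 N and height (world z) of lid_coral_grip above 0.17 m).
It also fails if it takes over 61 s, if anything falls off the work surface, if the arm or the gripper's body presses on something with over 40 N, if the wrist force passes 120 N, or if a joint passes its speed limit or range.

### The arm

A 7-joint arm with a two-finger parallel gripper is mounted at the origin on the work surface. World frame = base frame: x ahead of the robot, y to its left, z up, the work surface at z = 0. Lengths are in m, angles in rad, forces in N, time in s.
With the tool pointing down it reaches from about 0.425 to 0.95 m from the base axis. Payload 4.7 kg.
Tool frame: the origin (TCP) lies on the centre line of the jaws, within the pads' length; the fingertips stand 17 mm ahead of it and the grasp point (between the pads) lies 2 mm behind it; z points along the fingers, y is the direction in which the jaws open and shut (so a half turn about z gives the same grasp; the last joint's range is limited). The gripper opens to 87 mm and grips with 3 to 60 N. Pads are 19 mm wide; open, the fingers measure 117 mm over their backs; the gripper's body (75 mm by 190 mm) begins 51 mm behind the grasp point.
Start: joints at [1.311, 0.469, -0.049, 1.532, 0.024, 1.141, -0.082], TCP at [0.154, -0.657, 0.24] pointing down, gripper open.
Joint ranges: [-2.59, 2.59], [-0.33, 1.99], [-1.39, 1.29], [0.1, 2.45], [-1.04, 4.18], [0.21, 1.99], [-2.66, 2.66]. Speed limits (rad/s): [2.57, 2.57, 3.14, 3.14, 3.14, 3.14, 3.14].

### API

Orientations are given as a unit quaternion [w, x, y, z].
In Python, from plant import * gives the robot as it stands.
- The arm moves only by the tool move_arm, never from a script. Its argument "motion" is a list of rows, each a list of 3 entries, a list of its own where there are three numbers: the finger opening in cm, from 0 to 8.7, then the shift along the tool's x, y, z in cm, then the turn about the tool's z in rad. A call has exactly 8 rows; each row is the pose to reach, as a shift and turn from the pose commanded when the call began, along the tool's axes at that moment; what a row does not reach only later rows make up. A row lasts 1/10 s, in which the tool goes at most 50 mm and 8.59 degrees, less where a joint would pass 70% of its speed; a pose out of reach is approached as far as the arm can. A call with a gripper value outside its range is refused whole. The fingers move at their own pace and stop on an object; the grip force is fixed at half the most. Time passes only in rows, so rows that repeat a pose let the fingers close, or fill a call up. It gives the time, the measured TCP pose, the force and the opening at its end, in the units of the state.
- read_state(): the state, without advancing time (a new reading comes with each control period).
- read_camera(name): name is "side" or "top"; returns a dict with "image" (420x560x3 uint8, blue, green, red), "fx", "fy", "cx", "cy" (pixels), "rvec" (rotation vector, rad) and "tvec" (3), from world to camera coordinates, as OpenCV has them. Camera axes: x right, y down, z forward; pixel columns grow to the right and rows downward; lengths in m; the calibration is good to about 2 mm. A picture is of the moment at which its call begins. There is no depth.
- close_job(): hands the job in, once; it reports no verdict.
The state is a dict: "clock": time; "joints": joint angles; "joint_velocities": joint speeds; "joint_efforts": joint torques, N m; "ee_pos": TCP position; "ee_rot": TCP orientation; "force": force on the tool from outside, world axes, zero at the start; "ft_torque": the same for the moment, N m; "width": finger opening in m.
Only numpy, scipy, OpenCV 4.12 (cv2) and the standard library are available. Lean on these libraries where they do the work, as an engineer would, in place of code of your own. Each camera call takes 0.05 s, during which the arm holds its last target.

## Working session

There is one attempt and no reset: what is moved stays moved. The work goes in short steps, Python scripts to look and compute and a tool call to move; the robot and the scene stay as the last step left them, time stands still between calls to the robot, and variables do not carry over. Pictures are saved under pics/ and viewed, and the job is handed in when it is done.

Besides the shell and the picture viewer there is one more tool, called as a command line: name --argument value ..., lists and objects as JSON in quotes. move_arm: Moves the arm, as the interface text tells. Its arguments: {"type":"object","properties":{"motion":{"type":"array"}},"required":["motion"]}

```bash
mkdir -p pics; ls
python3 - <<'E'
from plant import *
import cv2
s=read_state();print(s)
for n in("side","top"):
    c=read_camera(n);cv2.imwrite(f"pics/{n}0.png",c["image"]);print(n,c["fx"],c["cx"],c["cy"],c["rvec"],c["tvec"])
E
```

```text
pics
{'clock': 0.0, 'joints': array([ 1.31110988,  0.46944609, -0.04861723,  1.53367749,  0.02409197,
        1.1410017 , -0.0822773 ]), 'joint_velocities': array([ 0.00121305, -0.00052196,  0.00085893,  0.00156364,  0.00256183,
       -0.0003765 ,  0.00087804]), 'joint_efforts': array([ 3.80527081e-04, -5.07971263e+01, -8.04719492e-02, -2.36154753e+01,
       -6.14191848e-02,  3.79269663e-02,  1.82783087e-04]), 'ee_pos': array([ 0.15429934, -0.65654972,  0.23850329]), 'ee_rot': array([-9.63704586e-04,  9.93345056e-01,  1.15172266e-01, -1.38858233e-04]), 'force': array([-0.18963386,  0.2010373 ,  1.15970552]), 'ft_torque': array([ 0.02851649,  0.085653  , -0.01548319]), 'width': 0.08698642029203349}
side 412.2626064530897 287.96847294891546 208.69188881166184 [ 0.8384017  -2.30936128  1.29672936] [0.35675696 0.2522906  0.76707987]
top 475.51831090705883 279.59783106930433 207.75165214267594 [ 2.13005733 -2.16935121  0.16496902] [0.00267149 0.47809524 1.15578363]
```

View pics/side0.png

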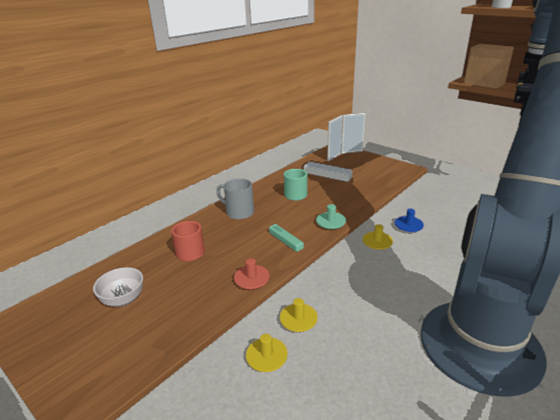

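View pics/top0.png

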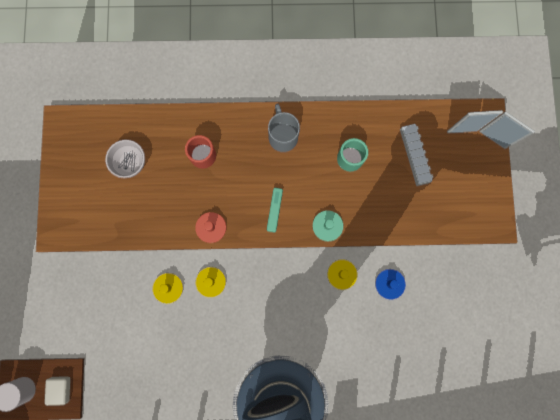

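The mint lid is at top-view (328,226), and the mint pot is at (352,155). The coral lid is at (211,227), and the coral pot is at (200,151).

These could be mistaken for the lids: yellow lids at (168,288), (211,282) and (342,275), the blue lid at (390,284), and the mint bar at (275,210). I choose the two lids on the shelf by colour, and will check them in a close crop.

```bash
cat > h.py <<'E'
import numpy as np, cv2
def cam(c):
    K=np.array([[c["fx"],0,c["cx"]],[0,c["fy"],c["cy"]],[0,0,1.]]);R=cv2.Rodrigues(np.array(c["rvec"]))[0];return K,R,np.array(c["tvec"]).ravel()
def ray(c,uv,z):
    K,R,t=cam(c);d=R.T@np.linalg.solve(K,[uv[0],uv[1],1.]);o=-R.T@t
    return o+d*(z-o[2])/d[2]
def proj(c,p):
    K,R,t=cam(c);q=K@(R@np.array(p)+t);return q[:2]/q[2]
def mask(im,col):
    h=cv2.cvtColor(im,cv2.COLOR_BGR2HSV);H,S,V=cv2.split(h)
    if col=="mint": m=(H>65)&(H<95)&(S>70)&(V>60)
    else: m=((H<6)|(H>174))&(S>130)&(V>90)
    return m.astype(np.uint8)*255
def blobs(c,col,amin=100):
    cs,_=cv2.findContours(mask(c["image"],col),cv2.RETR_EXTERNAL,cv2.CHAIN_APPROX_NONE)
    return [k for k in cs if cv2.contourArea(k)>amin]
def circ(c,k,z):
    # fit circle to world pts of hull at height z
    p=np.array([ray(c,q[0],z)[:2] for q in cv2.convexHull(k)]).astype(np.float32)
    (x,y),r=cv2.minEnclosingCircle(p.reshape(-1,1,2));e=cv2.fitEllipse(p*1000) if len(p)>5 else None
    return np.round([x,y,2*r],4),np.round(np.array(e[0])/1000,4),np.round(e[1],1)
E
python3 - <<'E'
from plant import *
from h import *
s=read_state()
for n in("top","side"):
    c=read_camera(n);print(n,"tcp px",proj(c,s["ee_pos"]))
    for col in("mint","coral"):
        for k in blobs(c,col):
            x,y,w,h=cv2.boundingRect(k)
            print(col,(x,y,w,h),cv2.contourArea(k),"z.044",circ(c,k,.044),"z.1",circ(c,k,.1)[:2] )
    if n=="top": cv2.imwrite("pics/crop1.png",cv2.resize(c["image"][120:260,170:390],None,fx=3,fy=3,interpolation=cv2.INTER_CUBIC))
    else: cv2.imwrite("pics/crop2.png",cv2.resize(c["image"][150:300,150:360],None,fx=3.5,fy=3.5,interpolation=cv2.INTER_CUBIC))
E
```

```text
top tcp px [609.52867712 347.83158449]
mint (313, 211, 30, 30) 653.0 z.044 (array([ 0.4312, -0.1233,  0.0741]), array([ 0.431 , -0.1233]), array([72.9, 73.1])) z.1 (array([ 0.4252, -0.1171,  0.0705]), array([ 0.425 , -0.1172]))
mint (267, 188, 15, 44) 333.5 z.044 (array([0.4729, 0.0055, 0.109 ]), array([0.4728, 0.0075]), array([ 30.6, 121.1])) z.1 (array([0.4649, 0.0054, 0.1038]), array([0.4648, 0.0074]))
mint (338, 139, 30, 32) 690.5 z.044 (array([ 0.6097, -0.1916,  0.0866]), array([ 0.6102, -0.192 ]), array([69.7, 87.4])) z.1 (array([ 0.5951, -0.1822,  0.0824]), array([ 0.5956, -0.1825]))
coral (196, 213, 30, 29) 647.5 z.044 (array([0.4316, 0.1657, 0.0738]), array([0.4318, 0.1657]), array([72.6, 72.7])) z.1 (array([0.4256, 0.158 , 0.0702]), array([0.4258, 0.158 ]))
coral (185, 136, 31, 32) 684.5 z.044 (array([0.624 , 0.1911, 0.0859]), array([0.6245, 0.1917]), array([69.5, 87. ])) z.1 (array([0.6087, 0.1822, 0.0818]), array([0.6092, 0.1827]))
side tcp px [524.25476488 113.77229503]
mint (270, 225, 33, 26) 342.0 z.044 (array([0.4697, 0.0106, 0.1247]), array([0.4686, 0.0105]), array([ 44.3, 128.6])) z.1 (array([0.4157, 0.0705, 0.1126]), array([0.4147, 0.0704]))
mint (316, 205, 30, 24) 393.0 z.044 (array([ 0.4371, -0.1387,  0.1157]), array([ 0.438 , -0.1356]), array([ 76. , 117.1])) z.1 (array([ 0.3862, -0.0643,  0.1045]), array([ 0.387 , -0.0615]))
mint (284, 169, 23, 31) 595.0 z.044 (array([ 0.634 , -0.2235,  0.199 ]), array([ 0.6338, -0.2263]), array([ 83.8, 214.2])) z.1 (array([ 0.5639, -0.1408,  0.1796]), array([ 0.5637, -0.1433]))
coral (234, 259, 35, 30) 661.0 z.044 (array([0.4382, 0.1591, 0.0996]), array([0.4365, 0.1614]), array([73. , 99.5])) z.1 (array([0.3872, 0.2045, 0.0899]), array([0.3857, 0.2066]))
coral (172, 221, 32, 40) 980.5 z.044 (array([0.6476, 0.1654, 0.1724]), array([0.6497, 0.1662]), array([ 80.1, 179.5])) z.1 (array([0.5762, 0.2102, 0.1556]), array([0.5781, 0.2109]))
```

View pics/crop1.png

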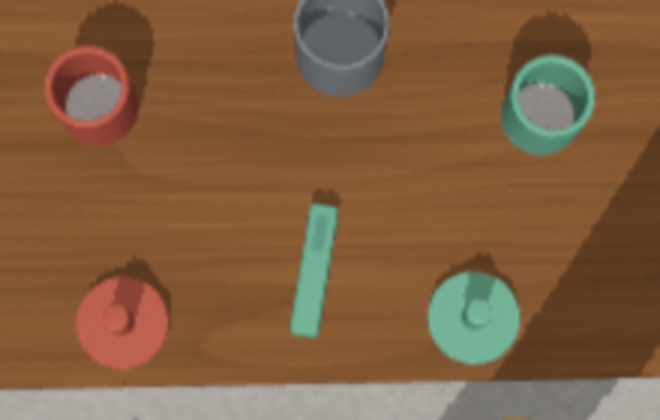

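View pics/crop2.png

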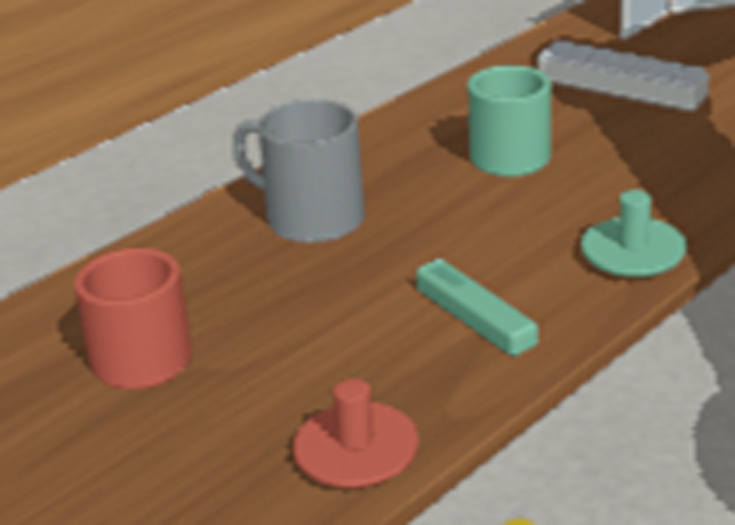

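The crop shows the coral lid and the mint lid, both flat with the grip up. Both pots are open and upright. Next I'll measure the rims and grip tops more closely.

Run:
```python
from plant import *
from h import *
from scipy.optimize import least_squares
c=read_camera("top");d=read_camera("side")
K,R,t=cam(c);print("cam",-R.T@t)
for p in [(329.4,224),(209,226)]: print("griptop",ray(c,p,.084))
for col in("mint","coral"):
    k=[b for b in blobs(c,col) if cv2.boundingRect(b)[1]<175][0]
    P=np.array([ray(c,q[0],.1)[:2] for q in k])
    nad=(-R.T@t)[:2]; c0=P.mean(0)
    for it in range(4):
        u=(c0-nad)/np.linalg.norm(c0-nad); s=P[(P-c0)@u>-0.005]
        r=least_squares(lambda v:np.linalg.norm(s-v[:2],axis=1)-v[2],[*c0,.033]);c0=r.x[:2]
    print(col,"rim",r.x,np.abs(r.fun).max(), "px side",proj(d,[*c0,.1]))
    # side: the rim topmost
    cv2.circle(d["image"],tuple(int(round(a)) for a in proj(d,[*c0,.1])),1,(255,255,255),-1)
    for a in np.linspace(0,6.28,40): 
        q=proj(d,[c0[0]+.034*np.cos(a),c0[1]+.034*np.sin(a),.1]);d["image"][int(round(q[1])),int(round(q[0]))]=(255,0,255)
for g in [(.431,-.1233,.084),(.4317,.1657,.084)]:
    q=proj(d,g);print(q);d["image"][int(round(q[1])),int(round(q[0]))]=(255,0,0)
cv2.imwrite("pics/crop3.png",cv2.resize(d["image"][150:300,150:360],None,fx=3.5,fy=3.5,interpolation=cv2.INTER_NEAREST))
s=read_state();from scipy.spatial.transform import Rotation as Ro
w,x,y,z=s["ee_rot"];print(Ro.from_quat([x,y,z,w]).as_matrix().round(4),s["clock"],s["ee_pos"])
```

```text
cam [0.3059946  0.00509574 1.21274867]
griptop [ 0.42953635 -0.12381508  0.084     ]
griptop [0.42991869 0.16345296 0.084     ]
mint rim [ 0.60263409 -0.18682808  0.03159345] 0.0014596028506653758 px side [294.64391701 173.30789812]
coral rim [0.61581359 0.18605862 0.03189309] 0.0014189412858980968 px side [186.07484015 228.15472996]
[330.54269156 205.92478813]
[249.4850763  260.78330007]
[[ 9.735e-01  2.288e-01 -1.000e-04]
 [ 2.288e-01 -9.735e-01  6.000e-04]
 [ 0.000e+00 -6.000e-04 -1.000e+00]] 0.3 [ 0.15444523 -0.65692278  0.2391805 ]
```

View pics/crop3.png

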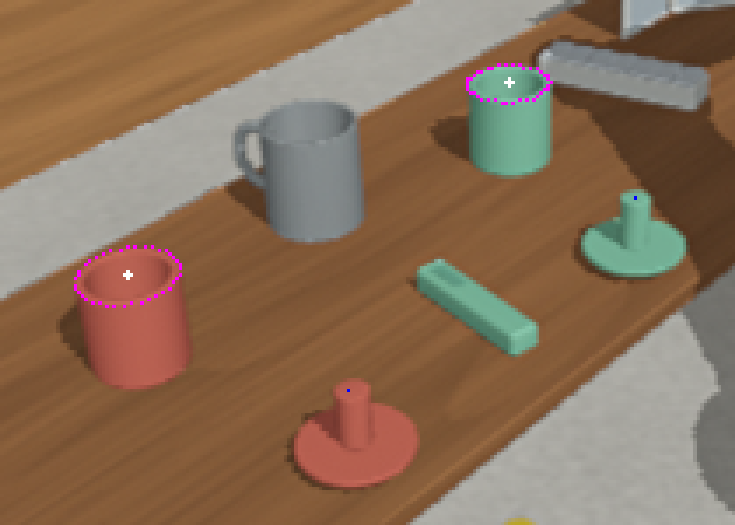

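move_arm --motion '[[8.7, [3.7, -2.4, 0], 0], [8.7, [7.4, -4.8, 0], 0], [8.7, [11.1, -7.2, 0], 0], [8.7, [14.8, -9.6, 0], 0], [8.7, [18.5, -12, 0], 0], [8.7, [22.2, -14.4, 0], 0], [8.7, [26, -16.9, 0], 0], [8.7, [29.8, -19.4, 0], 0]]'

```text
clock: 1.1
ee_pos: [0.4011, -0.3987, 0.2398]
ee_rot: [0.0, 0.993, 0.115, 0.0]
force: [0.0, -0.4, 0.0]
width: 0.0868
```

move_arm --motion '[[8.7, [1.5, -4.3, 0], 0], [8.7, [3, -8.7, 0], 0], [8.7, [4.6, -13, 1], 0], [8.7, [6.1, -17.4, 2.5], 0], [8.7, [7.7, -21.7, 4], 0], [8.7, [9.2, -26.1, 6], 0], [8.7, [9.2, -26.1, 7], 0], [8.7, [9.2, -26.1, 7], 0]]'

```text
clock: 1.9
ee_pos: [0.4292, -0.124, 0.1685]
ee_rot: [-0.0, 0.993, 0.117, -0.001]
force: [0.8, -0.4, 0.0]
width: 0.0869
```

```bash
cat > look.py <<'E'
import sys
from plant import *
from h import *
i=sys.argv[1];s=read_state();print(s["ee_pos"],s["width"],s["force"],s["clock"])
w,x,y,z=s["ee_rot"]
from scipy.spatial.transform import Rotation as Ro
M=Ro.from_quat([x,y,z,w]).as_matrix()
for n in("top","side"):
    c=read_camera(n);im=c["image"]
    cv2.imwrite(f"pics/{n}{i}.png",im)
    p=proj(c,s["ee_pos"]);a=int(np.clip(p[0]-110,0,340));b=int(np.clip(p[1]-90,0,240))
    cv2.imwrite(f"pics/{n}{i}c.png",cv2.resize(im[b:b+180,a:a+220],None,fx=3,fy=3,interpolation=cv2.INTER_CUBIC))
    print(n,"tcp px",p,"crop",a,b)
if len(sys.argv)>3:
    t=np.array([float(v) for v in sys.argv[2:5]]);print("shift cm",(M.T@(t-s["ee_pos"])*100).round(2))
E
python3 look.py 2 .431 -.1237 .068
```

```text
[ 0.42915277 -0.12397029  0.16851604] 0.08688842692064012 [ 0.83530703 -0.43055036  0.00179384] 1.9
top tcp px [333.6910718  219.93660261] crop 223 129
side tcp px [332.36184193 176.16434923] crop 222 86
shift cm [ 0.21  0.03 10.05]
```

View pics/side2c.png

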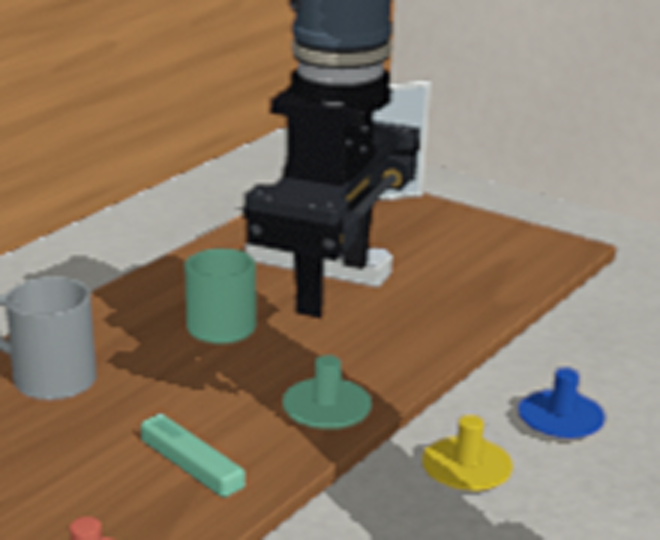

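move_arm --motion '[[8.7, [0.1, 0, 2], 0], [8.7, [0.1, 0, 4], 0], [8.7, [0.1, 0, 5.5], 0], [8.7, [0.1, 0, 7], 0], [8.7, [0.1, 0, 8], 0], [8.7, [0.1, 0, 9], 0], [8.7, [0.1, 0, 10], 0], [8.7, [0.1, 0, 10], 0]]'

```text
clock: 2.8
ee_pos: [0.4304, -0.1249, 0.0686]
ee_rot: [-0.0, 0.993, 0.115, -0.001]
force: [-0.2, -0.1, 1.1]
width: 0.0873
```

```bash
python3 look.py 3 .431 -.1237 .068
```

```text
[ 0.43036205 -0.12494797  0.06862756] 0.08730246353395053 [-0.22885659 -0.14417025  1.11583361] 2.8
top tcp px [329.15507982 224.35648052] crop 219 134
side tcp px [330.94258687 210.91368827] crop 220 120
shift cm [ 0.09 -0.11  0.06]
```

View pics/side3c.png

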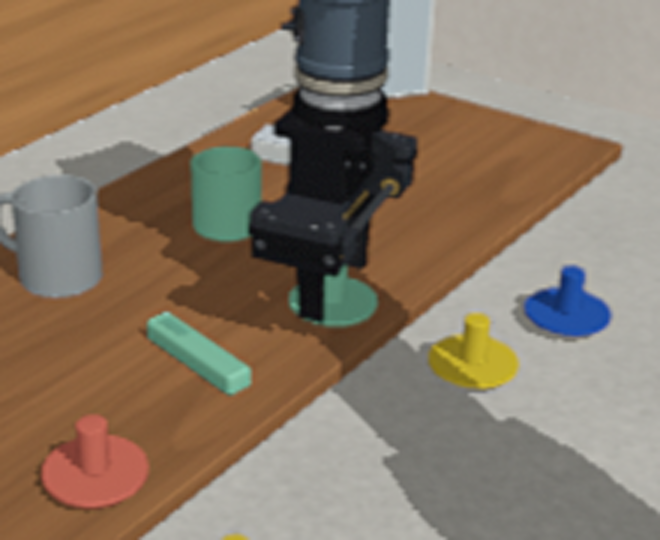

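The first view shows the gripper centred over the mint lid. In this one the fingers straddle its grip at side-view pixel (331,211), just above the plate. I'll close the fingers now.

move_arm --motion '[[6, [0, 0, 0], 0], [4, [0, 0, 0], 0], [2, [0, 0, 0], 0], [1, [0, 0, 0], 0], [1, [0, 0, 0], 0], [1, [0, 0, 0], 0], [1, [0, 0, 0], 0], [1, [0, 0, 0], 0]]'

```text
clock: 3.7
ee_pos: [0.431, -0.1247, 0.0696]
ee_rot: [0.0, 0.993, 0.115, 0.0]
force: [-0.1, -0.2, 0.9]
width: 0.0308
```

move_arm --motion '[[1, [0, 0, 0], 0], [1, [0, 0, 0], 0], [1, [0, 0, 0], 0], [1, [0, 0, 0], 0], [1, [0, 0, 0], 0], [1, [0, 0, 0], 0], [1, [0, 0, 0], 0], [1, [0, 0, 0], 0]]'

```text
clock: 4.5
ee_pos: [0.431, -0.1247, 0.0695]
ee_rot: [0.0, 0.993, 0.115, 0.0]
force: [-0.2, -0.1, -1.0]
width: 0.021
```

move_arm --motion '[[1, [0, 0, -1], 0], [1, [0, 0, -2], 0], [1, [0, 0, -3.5], 0], [1, [0, 0, -5], 0], [1, [0, 0, -7], 0], [1, [0, 0, -8.5], 0], [1, [0, 0, -9], 0], [1, [0, 0, -9], 0]]'

```text
clock: 5.3
ee_pos: [0.4315, -0.1249, 0.1606]
ee_rot: [0.001, 0.993, 0.115, 0.001]
force: [0.3, -0.8, -0.9]
width: 0.0212
```

```bash
python3 look.py 4 .6026 -.1868 .16
```

```text
[ 0.43147    -0.12485162  0.16060884] 0.021235499209978678 [ 0.27745259 -0.77505989 -0.90349257] 5.3
top tcp px [333.62621632 219.32078075] crop 223 129
side tcp px [331.69217271 178.67783819] crop 221 88
shift cm [15.24  9.94  0.1 ]
```

View pics/side4c.png

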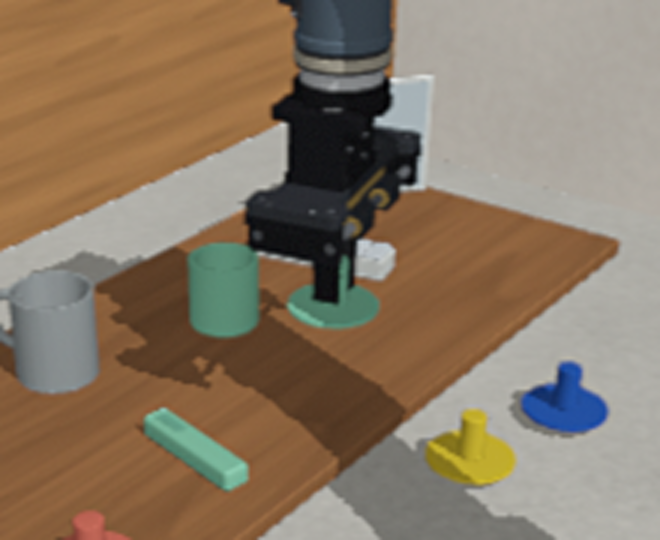

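The lid is held level at side-view pixel (332,180). I'll carry it over the mint pot.

move_arm --motion '[[1, [1.5, 1, 0], 0], [1, [4, 2.6, 0], 0], [1, [7, 4.6, 0], 0], [1, [10, 6.5, 0], 0], [1, [12.5, 8.2, 0], 0], [1, [14.5, 9.4, 0], 0], [1, [15.2, 9.9, 0], 0], [1, [15.2, 9.9, 0], 0]]'

```text
clock: 6.2
ee_pos: [0.6014, -0.1863, 0.1582]
ee_rot: [-0.001, 0.993, 0.115, -0.001]
force: [0.0, 0.3, -1.1]
width: 0.0212
```

```bash
python3 look.py 5 .6026 -.1868 .132
```

```text
[ 0.60144203 -0.1863162   0.15817928] 0.02123962938381199 [ 0.04778611  0.29782238 -1.06084401] 6.2
top tcp px [357.71645191 145.21083064] crop 247 55
side tcp px [294.5464827  154.63269391] crop 184 64
shift cm [0.11 0.08 2.62]
```

View pics/side5c.png

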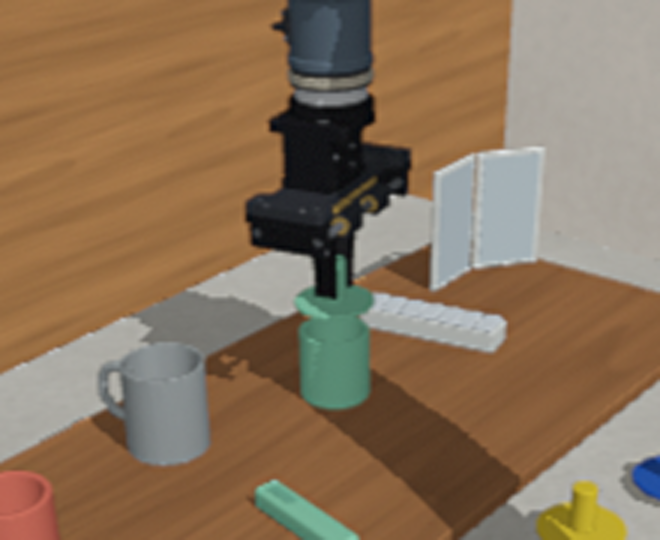

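View pics/top5c.png

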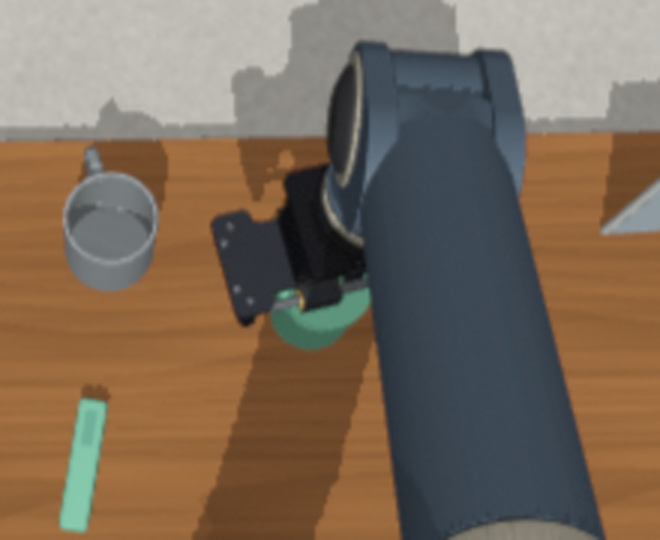

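The side view shows the lid level and centred above the mint pot, which is at about (295,180). I'll lower it slowly.

move_arm --motion '[[1, [0.1, 0.1, 0.5], 0], [1, [0.1, 0.1, 1], 0], [1, [0.1, 0.1, 1.4], 0], [1, [0.1, 0.1, 1.8], 0], [1, [0.1, 0.1, 2.2], 0], [1, [0.1, 0.1, 2.5], 0], [1, [0.1, 0.1, 2.7], 0], [1, [0.1, 0.1, 2.7], 0]]'

```text
clock: 7.1
ee_pos: [0.6027, -0.187, 0.1322]
ee_rot: [-0.0, 0.993, 0.115, -0.0]
force: [-0.4, -0.4, -0.8]
width: 0.0215
```

move_arm --motion '[[1, [0, 0, 0.1], 0], [1, [0, 0, 0.1], 0], [1, [0, 0, 0.2], 0], [1, [0, 0, 0.2], 0], [1, [0, 0, 0.2], 0], [1, [0, 0, 0.2], 0], [1, [0, 0, 0.2], 0], [1, [0, 0, 0.2], 0]]'

```text
clock: 7.9
ee_pos: [0.6029, -0.1871, 0.1306]
ee_rot: [0.0, 0.993, 0.115, 0.0]
force: [-0.8, -0.1, -0.1]
width: 0.0212
```

```bash
python3 look.py 6 .6026 -.1868 .132
```

```text
[ 0.60286162 -0.18707729  0.13062401] 0.021187326361697133 [-0.80651971 -0.13741002 -0.07085121] 7.9
top tcp px [356.02604544 147.84656188] crop 246 57
side tcp px [294.4784844  163.46241219] crop 184 73
shift cm [-0.02 -0.03 -0.14]
```

View pics/side6c.png

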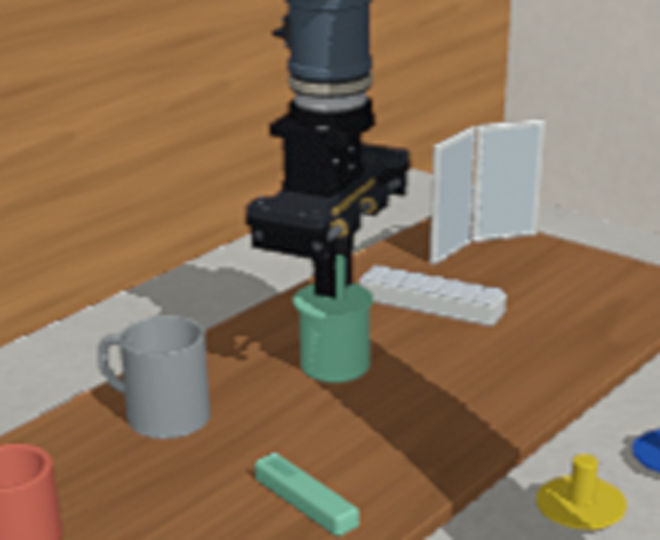

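The plate appears to sit on the rim. I'll lower it another millimetre until the force shows contact, then release.

move_arm --motion '[[1, [0, 0, 0.1], 0], [1, [0, 0, 0.1], 0], [1, [0, 0, 0.1], 0], [1, [0, 0, 0.1], 0], [1, [0, 0, 0.1], 0], [1, [0, 0, 0.1], 0], [1, [0, 0, 0.1], 0], [1, [0, 0, 0.1], 0]]'

```text
clock: 8.8
ee_pos: [0.6029, -0.1871, 0.1296]
ee_rot: [0.0, 0.993, 0.115, 0.0]
force: [0.3, -0.3, 0.4]
width: 0.0214
```

move_arm --motion '[[1, [0, 0, 0.1], 0], [1, [0, 0, 0.1], 0], [1.5, [0, 0, 0.1], 0], [2, [0, 0, 0.1], 0], [2.5, [0, 0, 0.1], 0], [3, [0, 0, 0.1], 0], [4, [0, 0, 0.1], 0], [6, [0, 0, 0.1], 0]]'

```text
clock: 9.6
ee_pos: [0.6027, -0.187, 0.1283]
ee_rot: [-0.0, 0.993, 0.115, -0.0]
force: [-0.6, 0.6, 0.7]
width: 0.0389
```

move_arm --motion '[[8, [0, 0, 0], 0], [8, [0, 0, 0], 0], [8, [0, 0, 0], 0], [8, [0, 0, 0], 0], [8, [0, 0, 0], 0], [8, [0, 0, 0], 0], [8, [0, 0, 0], 0], [8, [0, 0, 0], 0]]'

```text
clock: 10.4
ee_pos: [0.6028, -0.1871, 0.1286]
ee_rot: [0.0, 0.993, 0.115, 0.0]
force: [0.1, -1.0, -0.6]
width: 0.0793
```

move_arm --motion '[[8, [0, 0, -1], 0], [8, [0, 0, -2], 0], [8, [0, 0, -4], 0], [8, [0, 0, -6], 0], [8, [0, 0, -8], 0], [8, [0, 0, -9], 0], [8, [0, 0, -9], 0], [8, [0, 0, -9], 0]]'

```text
clock: 11.2
ee_pos: [0.6025, -0.1871, 0.2183]
ee_rot: [0.0, 0.993, 0.115, -0.0]
force: [-0.7, 1.4, -0.5]
width: 0.0798
```

```bash
python3 look.py 7 .431 .1650 .2
```

```text
[ 0.60248107 -0.18709273  0.2183042 ] 0.07975323014830933 [-0.74787288  1.39975691 -0.45106717] 11.2
top tcp px [362.75962148 137.10041405] crop 252 47
side tcp px [294.1061494  133.92799904] crop 184 43
shift cm [ -8.64 -38.2    1.83]
```

View pics/side7c.png

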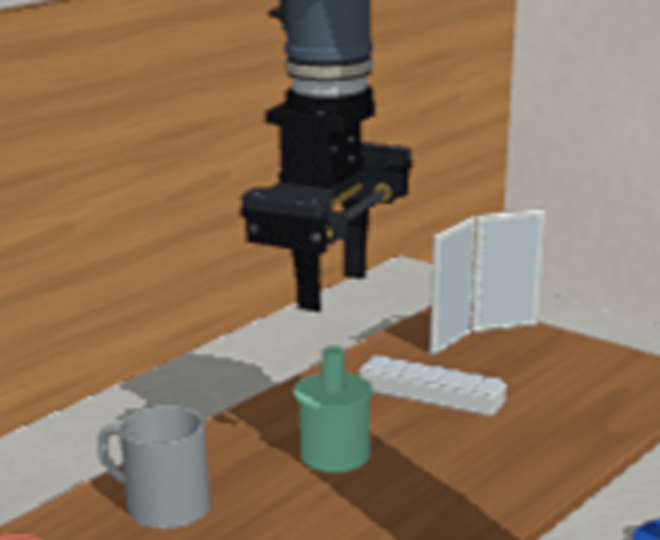

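The mint lid sits flat on its pot, at side crop (333,390). Next is the coral lid.

move_arm --motion '[[8.7, [-0.9, -4, 0], 0], [8.7, [-2, -8.7, 0], 0], [8.7, [-3, -13.4, 0], 0], [8.7, [-4.1, -18.2, 0], 0], [8.7, [-5.2, -23, 0], 0], [8.7, [-6.3, -27.8, 0], 0], [8.7, [-7.4, -32.6, 0], 0], [8.7, [-8.5, -37.4, 0], 0]]'

```text
clock: 12.1
ee_pos: [0.4329, 0.1588, 0.2179]
ee_rot: [0.0, 0.993, 0.115, -0.001]
force: [0.0, 0.7, -0.3]
width: 0.087
```

```bash
python3 look.py 8 .431 .1648 .15
```

```text
[0.43293627 0.15884393 0.21789752] 0.08695716485035851 [ 0.01986414  0.69723819 -0.26691277] 12.1
top tcp px [202.28216474 217.74946516] crop 92 127
side tcp px [246.64955452 204.02774453] crop 136 114
shift cm [-0.05 -0.63  6.79]
```

move_arm --motion '[[8.7, [-0.1, -0.6, 2], 0], [8.7, [-0.1, -0.6, 4], 0], [8.7, [-0.1, -0.6, 6], 0], [8.7, [-0.1, -0.6, 7.5], 0], [8.7, [-0.1, -0.6, 8.8], 0], [8.7, [-0.1, -0.6, 9.5], 0], [8.7, [-0.1, -0.6, 9.8], 0], [8.7, [-0.1, -0.6, 9.8], 0]]'

```text
clock: 13.0
ee_pos: [0.4323, 0.1631, 0.1204]
ee_rot: [0.0, 0.993, 0.115, -0.0]
force: [-0.6, 0.6, 0.6]
width: 0.0871
```

```bash
python3 look.py 9 .431 .1648 .0695
```

```text
[0.43225952 0.1631428  0.1204312 ] 0.0871043127954655 [-0.60736653  0.59780233  0.56334852] 13.0
top tcp px [206.92491527 223.3044032 ] crop 96 133
side tcp px [248.91944861 245.99100001] crop 138 155
shift cm [-0.08 -0.19  5.09]
```

View pics/side9c.png

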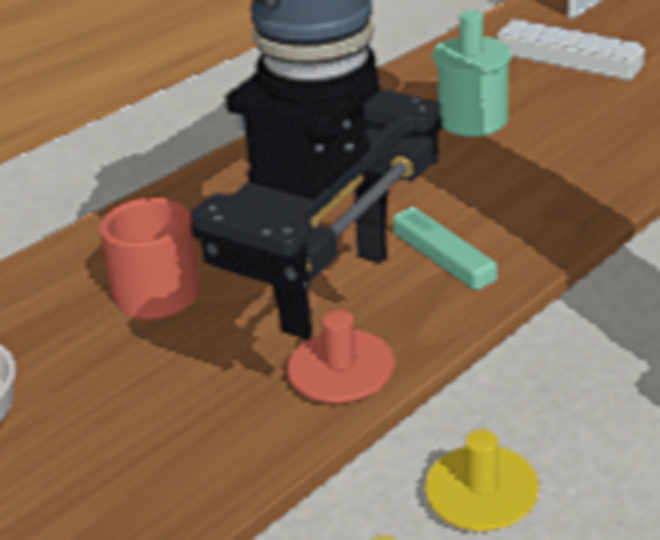

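View pics/top9.png

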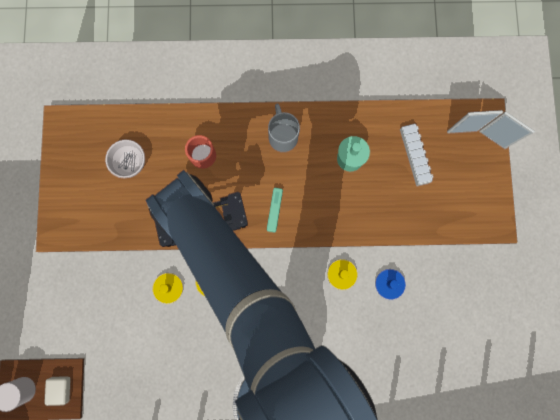

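move_arm --motion '[[8.7, [-0.1, -0.1, 1.5], 0], [8.7, [-0.1, -0.1, 2.5], 0], [8.7, [-0.1, -0.1, 3.5], 0], [8.7, [-0.1, -0.1, 4.3], 0], [8.7, [-0.1, -0.1, 5], 0], [8.7, [-0.1, -0.1, 5], 0], [8, [-0.1, -0.1, 5], 0], [7, [-0.1, -0.1, 5], 0]]'

```text
clock: 13.9
ee_pos: [0.4313, 0.1641, 0.0708]
ee_rot: [-0.0, 0.993, 0.115, 0.0]
force: [-0.1, 1.3, -0.8]
width: 0.0789
```

```bash
python3 look.py 10 .431 .164 .0695
```

```text
[0.43125279 0.16406377 0.07082202] 0.07891031622737742 [-0.07110215  1.28615677 -0.76616978] 13.9
top tcp px [209.51394939 226.03728356] crop 99 136
side tcp px [250.62899715 265.44325127] crop 140 175
shift cm [-0.03  0.    0.13]
```

View pics/side10c.png

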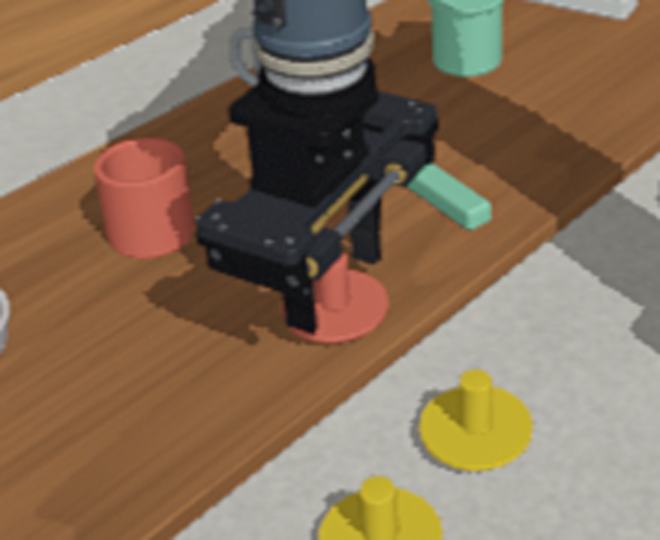

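The fingers straddle the coral grip at about (251,265), so I'll close and lift.

move_arm --motion '[[5, [0, 0, 0.1], 0], [3, [0, 0, 0.1], 0], [1, [0, 0, 0.1], 0], [1, [0, 0, 0.1], 0], [1, [0, 0, 0.1], 0], [1, [0, 0, 0.1], 0], [1, [0, 0, 0.1], 0], [1, [0, 0, 0.1], 0]]'

```text
clock: 14.8
ee_pos: [0.431, 0.164, 0.0695]
ee_rot: [-0.0, 0.993, 0.115, 0.0]
force: [0.3, 0.3, -0.6]
width: 0.0211
```

move_arm --motion '[[1, [0, 0, 0], 0], [1, [0, 0, 0], 0], [1, [0, 0, 0], 0], [1, [0, 0, 0], 0], [1, [0, 0, 0], 0], [1, [0, 0, 0], 0], [1, [0, 0, 0], 0], [1, [0, 0, 0], 0]]'

```text
clock: 15.6
ee_pos: [0.431, 0.1639, 0.0695]
ee_rot: [0.0, 0.993, 0.115, 0.0]
force: [0.6, 1.6, 0.3]
width: 0.0215
```

move_arm --motion '[[1, [0, 0, -1], 0], [1, [0, 0, -2], 0], [1, [0, 0, -3.5], 0], [1, [0, 0, -5], 0], [1, [0, 0, -7], 0], [1, [0, 0, -8.5], 0], [1, [0, 0, -9], 0], [1, [0, 0, -9], 0]]'

```text
clock: 16.4
ee_pos: [0.4314, 0.164, 0.1606]
ee_rot: [-0.0, 0.993, 0.115, 0.001]
force: [1.3, -0.1, -0.5]
width: 0.0214
```

```bash
python3 look.py 11 .6158 .1848 .16
python3 - <<'E'
from h import *
from plant import *
c=read_camera("side")
for b in blobs(c,"coral"): print(cv2.boundingRect(b))
for p in [(.6158,.186,.1),(.6158,.184,.1),(.614,.184,.1)]: print(proj(c,p))
E
```

```text
[0.43142155 0.16401631 0.1605672 ] 0.021400775752377067 [ 1.29067685 -0.08564988 -0.48088162] 16.4
top tcp px [203.92343073 221.65931495] crop 93 131
side tcp px [247.46502386 230.0556836 ] crop 137 140
shift cm [18.42  2.19  0.1 ]
(230, 223, 37, 31)
(172, 221, 32, 40)
[186.09920404 228.14572795]
[186.80454443 227.76914371]
[187.29001589 228.04023706]
```

View pics/side11c.png

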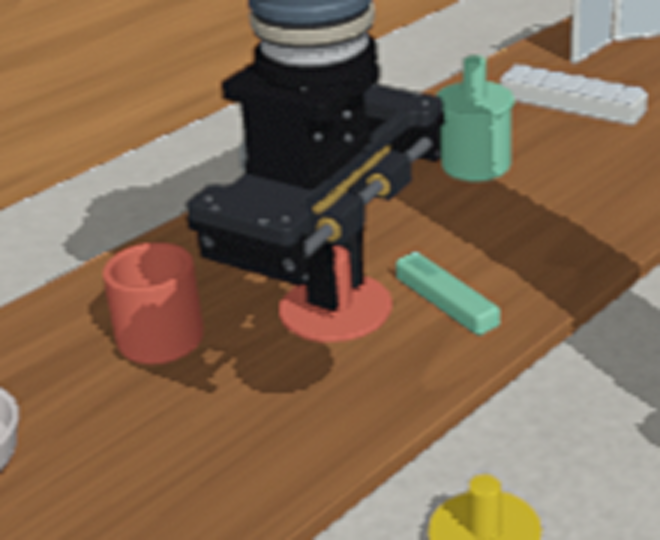

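The lid is held level at about (248,235). I'll carry it to the coral pot, whose rim centre is at about (187,228).

move_arm --motion '[[1, [1.5, 0.2, 0], 0], [1, [4.5, 0.5, 0], 0], [1, [8, 1, 0], 0], [1, [11.5, 1.4, 0], 0], [1, [15, 1.8, 0], 0], [1, [17.5, 2.1, 0], 0], [1, [18.4, 2.2, 0], 0], [1, [18.4, 2.2, 0], 0]]'

```text
clock: 17.35
ee_pos: [0.6152, 0.1845, 0.1581]
ee_rot: [0.0, 0.993, 0.115, -0.001]
force: [0.5, -0.0, -1.3]
width: 0.0213
```

```bash
python3 look.py 12 .6155 .1847 .1315
```

```text
[0.6151865  0.18445603 0.15807932] 0.02130112349961071 [ 0.4752214  -0.04074915 -1.31519217] 17.35
top tcp px [195.47129957 142.0413029 ] crop 85 52
side tcp px [182.91865036 206.1647394 ] crop 72 116
shift cm [ 0.04 -0.02  2.66]
```

View pics/side12c.png

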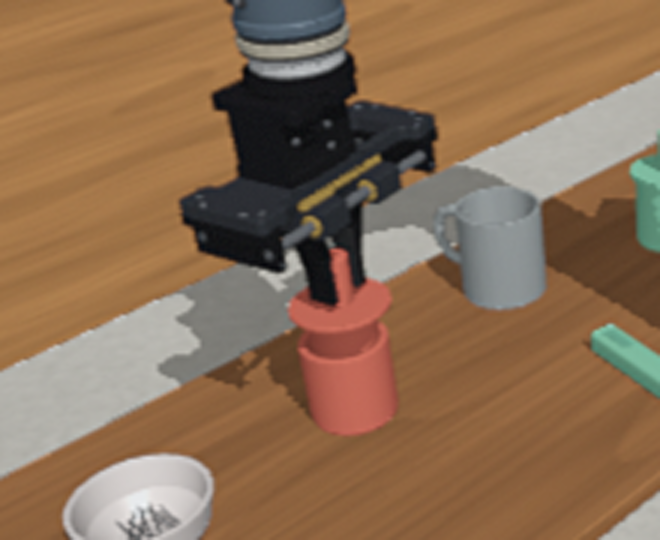

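The lid is aligned over the coral pot along the slant of its axis, at crop (342,300) above (347,350). I'll lower it.

move_arm --motion '[[1, [0, 0, 0.5], 0], [1, [0, 0, 1], 0], [1, [0, 0, 1.4], 0], [1, [0, 0, 1.8], 0], [1, [0, 0, 2.2], 0], [1, [0, 0, 2.5], 0], [1, [0, 0, 2.7], 0], [1, [0, 0, 2.7], 0]]'

```text
clock: 18.25
ee_pos: [0.615, 0.1845, 0.1322]
ee_rot: [0.0, 0.993, 0.115, -0.0]
force: [1.0, -0.9, -0.9]
width: 0.0211
```

move_arm --motion '[[1, [0, 0, 0.1], 0], [1, [0, 0, 0.1], 0], [1, [0, 0, 0.2], 0], [1, [0, 0, 0.2], 0], [1, [0, 0, 0.3], 0], [1, [0, 0, 0.3], 0], [1, [0, 0, 0.3], 0], [1, [0, 0, 0.3], 0]]'

```text
clock: 19.05
ee_pos: [0.6152, 0.1847, 0.1297]
ee_rot: [0.0, 0.993, 0.115, 0.0]
force: [0.6, 0.9, 0.4]
width: 0.0215
```

```bash
python3 look.py 13 .6155 .1847 .1285
```

```text
[0.61523324 0.18465451 0.12965152] 0.02145975130752031 [0.62130947 0.94582087 0.36191069] 19.05
top tcp px [197.4278381  145.43601208] crop 87 55
side tcp px [184.76993721 217.03035601] crop 74 127
shift cm [0.03 0.   0.12]
```

View pics/side13c.png

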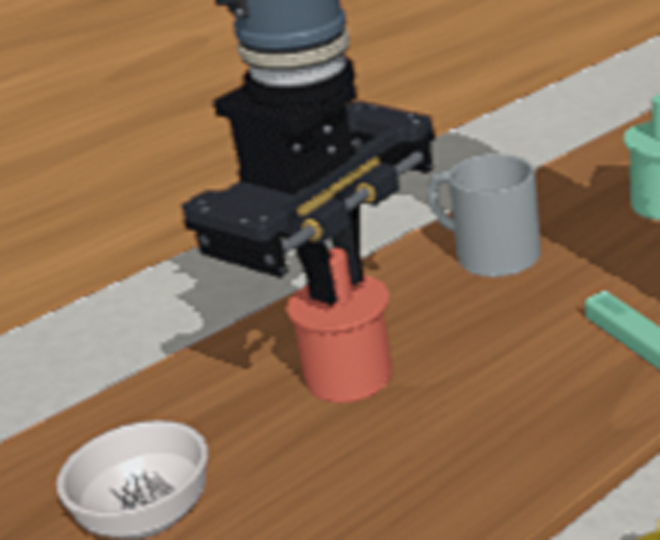

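The plate is on the rim. I'll release and retract.

move_arm --motion '[[1, [0, 0, 0.1], 0], [1, [0, 0, 0.1], 0], [1.5, [0, 0, 0.1], 0], [2, [0, 0, 0.1], 0], [2.5, [0, 0, 0.1], 0], [3, [0, 0, 0.1], 0], [4, [0, 0, 0.1], 0], [6, [0, 0, 0.1], 0]]'

```text
clock: 19.95
ee_pos: [0.615, 0.1845, 0.1282]
ee_rot: [0.0, 0.993, 0.115, -0.0]
force: [-0.0, -0.1, 0.0]
width: 0.0385
```

move_arm --motion '[[8, [0, 0, 0], 0], [8, [0, 0, 0], 0], [8, [0, 0, 0], 0], [8, [0, 0, 0], 0], [8, [0, 0, 0], 0], [8, [0, 0, 0], 0], [8, [0, 0, 0], 0], [8, [0, 0, 0], 0]]'

```text
clock: 20.75
ee_pos: [0.6151, 0.1846, 0.1286]
ee_rot: [0.0, 0.993, 0.115, 0.0]
force: [-0.1, 0.6, -0.9]
width: 0.0798
```

move_arm --motion '[[8, [0, 0, -1], 0], [8, [0, 0, -2], 0], [8, [0, 0, -4], 0], [8, [0, 0, -6], 0], [8, [0, 0, -8], 0], [8, [0, 0, -10], 0], [8, [0, 0, -12], 0], [8, [0, 0, -12], 0]]'

```text
clock: 21.55
ee_pos: [0.6168, 0.1857, 0.253]
ee_rot: [-0.001, 0.993, 0.115, 0.004]
force: [0.2, 0.1, 0.6]
width: 0.08
```

move_arm --motion '[[8, [-1, 4, 0], 0], [8, [-2, 8, 0], 0], [8, [-4, 12, 0], 0], [8, [-6, 15, 0], 0], [8, [-8, 18, 0], 0], [8, [-10, 20, 0], 0], [8, [-10, 20, 0], 0], [8, [-10, 20, 0], 0]]'

```text
clock: 22.35
ee_pos: [0.5633, -0.0333, 0.2486]
ee_rot: [-0.0, 0.993, 0.115, 0.0]
force: [0.2, 0.0, 0.1]
width: 0.08
```

```bash
python3 look.py 14
python3 - <<'E'
from h import *
from plant import *
c=read_camera("top")
for col in("mint","coral"):
    for b in blobs(c,col): print(col,cv2.boundingRect(b),circ(c,b,.104))
E
```

```text
[ 0.56329175 -0.03327272  0.2485889 ] 0.08000361017415922 [0.1770902  0.04640178 0.13354203] 22.35
top tcp px [292.56576064 152.24916978] crop 182 62
side tcp px [265.0536409  143.84898022] crop 155 53
mint (267, 188, 15, 44) (array([0.4643, 0.0054, 0.1035]), array([0.4639, 0.0073]), array([ 29., 114.]))
mint (342, 137, 27, 34) (array([ 0.5965, -0.1852,  0.0849]), array([ 0.5992, -0.1885]), array([61.1, 86.2]))
coral (184, 134, 32, 34) (array([0.6101, 0.1815, 0.0863]), array([0.6107, 0.1828]), array([71.8, 86.3]))
```

View pics/side14.png

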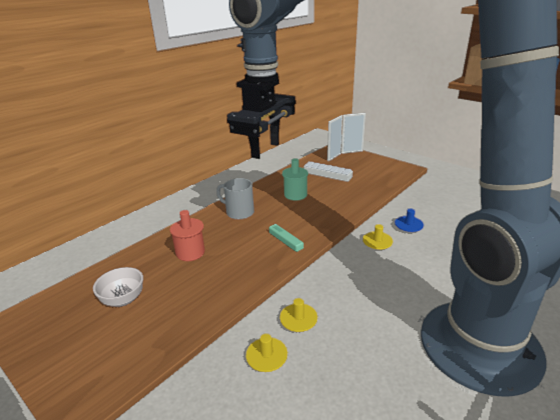

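View pics/top14.png

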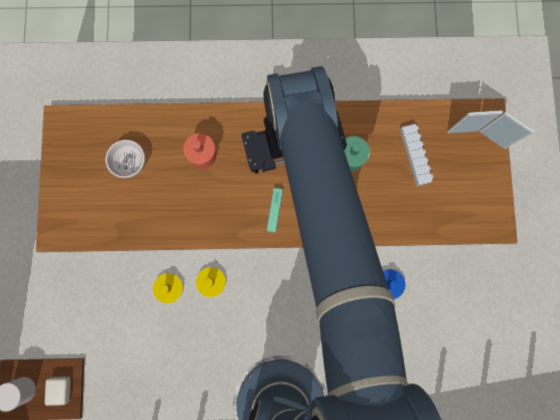

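Both lids sit on their pots, mint at side-view (295,180) and coral at (187,235), and the arm is clear of everything. I'll check flatness in a close crop.

Run:
```python
import cv2,numpy as np
a=cv2.imread("pics/side14.png");b=[cv2.resize(x,None,fx=6,fy=6,interpolation=cv2.INTER_CUBIC) for x in (a[205:265,157:217],a[150:210,265:325])]
cv2.imwrite("pics/fin.png",np.hstack(b))
```

```text
(no output)
```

View pics/fin.png

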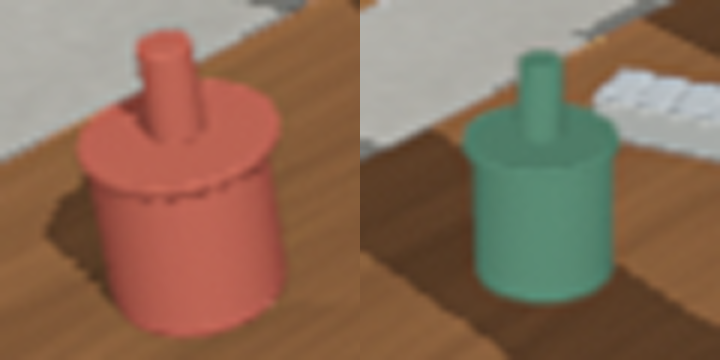

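Both lids lie flat and centred, with an even overhang around each rim. I'll hand the job in.

```bash
python3 -c "
from plant import *
print(close_job())"
```

```text
the job is handed in; nothing more can be done
None
```

I put each lid on the pot of its own colour, lowering it until the plate rested on the rim before letting go. I then moved the arm clear and handed the job in about 22.5 s in.

- **Final check:** the last pictures show both lids flat and closing their pots, with an even overhang around each rim. Both pots are upright on the shelf. The yellow and blue look-alikes were not touched.
- **Release heights:** the gripper's tool point was at about 0.129 m for both lids, within about 1 mm of the height I expected for a seated lid. The contact force stayed within about 2 N.
- **Disagreement between views:** the top and side cameras put the coral lid and pot about 2 mm apart in y. I aimed between the two, which is well inside the 10 mm play.
- **Not confirmed:** the final automatic outline fits mixed lid and pot sides together, and the arm partly hid the mint lid. Flatness and centring were therefore judged by eye from the close crop, not measured. The hand-in gave no verdict.

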